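Set out a turned-parts kit on the bench

ROBOT

A 6-joint arm with a two-finger parallel gripper is mounted at the origin on the work surface. World frame = base frame: x ahead of the robot, y to its left, z up, the work surface at z = 0. Lengths are in m, angles in rad, forces in N, time in s.
With the tool pointing down it reaches from about 0.35 to 0.85 m from the base axis. Payload 8.1 kg.
Tool frame: the origin (TCP) lies between the finger pads; the fingertips stand 14 mm ahead of it and the grasp point (between the pads) lies 5 mm behind it (robot.tip_reach is the z of the fingertips in the tool frame, in m); z points along the fingers, y is the line along which they close (so a half turn about z gives the same grasp; the last joint's range is limited). The gripper opens to 93 mm and grips with 3 to 60 N. Pads are 15 mm wide; open, the fingers measure 128 mm over their backs; the gripper's body (75 mm by 188 mm) begins 65 mm behind the grasp point.
Start: joints at [-1.37, 0.13, 1.488, -0, 1.523, -0.085], TCP at [0.169, -0.576, 0.2] pointing down, gripper open.
Joint ranges: [-2.96, 2.96], [-0.89, 2.26], [0.02, 2.5], [-1.34, 4.48], [0, 2.73], [-2.66, 2.66]. Speed limits (rad/s): [2.39, 2.39, 2.79, 3.14, 3.14, 3.14].

INTERFACE

Orientations are given as a rotation vector (axis times angle).
In Python, from plant import robot gives the robot as it stands. The module is installed in compiled form; this text tells all that it offers.
- The arm moves only by the shell command python3 -m handwheel 'ROWS' [FORCE]. ROWS is JSON, a list of rows, each a list of 7 numbers: the closure, from -1 (fully open) to 1 (shut), then the shift along the tool's x, y, z each as a share of 100 cm, from -1 to 1, then the turn, a rotation vector about the tool's x, y, z each as a share of 180 degrees, from -1 to 1. In form: [[grip, tx, ty, tz, rx, ry, rz], ...]. A call has 1 to 20 rows; each row is the pose to reach, as a shift and turn from the pose commanded when the call began, along the tool's axes at that moment, turning the shorter way round; what a row does not reach only later rows make up. A row lasts 1/8 s, in which the tool goes at most 62.5 mm and 10.7 degrees, less where a joint would pass 70% of its speed; a pose out of reach is approached as far as the arm can. A call with a number of a shift or a turn outside -1 to 1 is refused whole. A call with a gripper value outside its range is refused whole. The fingers move at their own pace and stop on an object; FORCE is the grip in N (left out, the last holds). Time passes only in rows, so rows that repeat a pose let the fingers close. It gives the time, the measured TCP pose, the force, the opening and the grip force at its end, in the units of the state.
- robot.read_state(): the state, without advancing time (a new reading comes with each control period).
- robot.read_camera(name): name is "side" or "top"; returns a dict with "frame" (400x640x3 uint8, red, green, blue), "fx", "fy", "cx", "cy" (pixels), "k1" (the pictures are not rectified: a ray, as slopes to the right and down, at radius r is drawn at 1 + k1 r^2 times it, then the intrinsics apply), "rvec" (rotation vector, rad) and "tvec" (3), from world to camera coordinates, as OpenCV has them. Camera axes: x right, y down, z forward; pixel columns grow to the right and rows downward; lengths in m; the calibration is good to about 2 mm. A picture is of the moment at which its call begins. There is no depth.
- robot.close_job(): hands the job in; it is judged then, once.
Trained networks look in a picture, given as the dict that the camera call returned (one of the last four; its "shot" number tells which), for a name from the list of things; names that differ only in an ending like _2 or _b are one class to them, and where a whole thing is asked for, a point or a joint stands for the part that bears it (a point fixed in the world has none). Each returns a list of dicts, best first, with "conf" (0 to 1); they miss things now and then, are a little off and sometimes report something else, mostly with a low value. They report only what shows in the picture. A call takes as long as a camera call. They do not tell look-alikes from the thing itself.
- robot.regions_of(picture, name): "mask" (400x640 bool, what is visible of it) and "rect" ([left, top, right, bottom] in pixels, round what is visible of it).
The state is a dict: "t": time; "q": joint angles; "dq": joint speeds; "joint_torque": joint torques, N m; "tool_pos": TCP position; "orientation": TCP orientation; "force": force on the tool from outside, world axes, zero at the start; "wrist_torque": the same for the moment, N m; "opening": finger opening in m; "gripper_force": force on a finger pad.
Only numpy, scipy, OpenCV 4.12 (cv2) and the standard library are available. Lean on these libraries where they do the work, as an engineer would, in place of code of your own. Each camera call takes 0.05 s, during which the arm holds its last target. There are 200 camera calls.

TASK

Set out this kit on the bench: lay both tubes in the V-groove cradle, across both of its uprights and about centred so that both ends stick out, the thick tube in the groove nearer the square steel block and the thin tube in the other. Stand the flanged housing upright, pin upward, in the middle of the steel block, then put the large ring over its pin, flat on the flange, and the small ring over the pin, flat on top of the large ring.

Things in the scene. Friction and masses are not known exactly. Their poses are not given: they have to be found in the camera images.
- cradle: Fixed aluminium tube cradle: dark base plate 92 (x) x 171 (y) x 8 mm, two equal notched uprights 12 mm thick, mid-planes at x = -33 and +33 mm, tops at z = 54 mm; open between them down to the plate. Origin: middle of the underside, z up. Two equal V-grooves run along x through both uprights, at y = +47.5 and -47.5 mm. Left or right of the robot's centre line, yaw varies.
- groove_a (a point): Middle of the bottom line of the cradle's groove at y = +47.5 mm, 30 mm above the bench, half-way between the uprights; axes as the cradle's, groove along x. 90-degree V, 48 mm wide at the top. Seated, the thick tube's axis lies 25.5 mm above this line, the thin tube's 14.1 mm.
- groove_b (a point): The same for the other groove, at y = -47.5 mm of the cradle.
- block: Fixed plain square steel bench block, 80 x 80 x 20 mm. Origin: middle of the underside; z up, top face at z = 20 mm. It lies beyond one end of the cradle's y axis: that end's groove is the nearer one.
- thick_tube_mid (a point): Centre of the thick loose aluminium tube, 36 mm diameter, 110 mm long, about 0.15 kg, lying on the bench at the start. Its x axis is the tube's axis; y and z turn as it rolls. Closed for collision (its bores are only seen).
- thin_tube_mid (a point): Centre of the thin loose aluminium tube, 20 mm diameter, 110 mm long, about 0.06 kg, lying on the bench at the start. Its x axis is the tube's axis; y and z turn as it rolls.
- housing_mid (a point): Centre (26 mm above the underside) of the loose flanged aluminium housing, standing upright: a round flange 58 mm diameter and 12 mm thick at the bottom with a pin of 20 mm diameter standing on it to 52 mm above the underside (top 5 mm tapered to 14 mm diameter). z up along the pin. Grip it by the pin, about 0.18 kg.
- large_ring_mid (a point): Centre of the large loose aluminium ring lying flat: outer diameter 56 mm, hole 32 mm, 12 mm high, about 0.10 kg. z up along its axis.
- small_ring_mid (a point): Centre of the small loose aluminium ring lying flat: outer diameter 42 mm, hole 30 mm, 12 mm high, about 0.05 kg. z up along its axis.
Mind the look-alikes: they are no part of the job. Leave any orange look-alike of the part that bears housing_mid alone.

How it is judged:
By the outcome, as a careful person would: the job done as asked, in the order asked, and still so for the second after the job is handed in, with the robot touching nothing.
It also fails if it takes over 128 s, if anything falls off the work surface, if the arm or the gripper's body presses on something with over 40 N, if the wrist force passes 120 N, or if a joint passes its speed limit or range.

## Working session

There is one attempt and no reset: what is moved stays moved. The work goes in short steps, Python scripts to look and compute and a shell command to move; the robot and the scene stay as the last step left them, time stands still between calls to the robot, and variables do not carry over. Pictures are saved under pics/ and viewed, at most 14 in all, crops included, and the job is handed in when it is done.

```bash
mkdir -p pics
cat > h.py <<'E'
import numpy as np, cv2
from plant import robot
from scipy.spatial.transform import Rotation as R
NAMES=["cradle","block","thick_tube_mid","thin_tube_mid","housing_mid","large_ring_mid","small_ring_mid"]
def K(p): return np.array([[p["fx"],0,p["cx"]],[0,p["fy"],p["cy"]],[0,0,1.]]),np.array([p["k1"],0,0,0,0.])
def proj(p,X):
    k,d=K(p); return cv2.projectPoints(np.array(X,float).reshape(-1,1,3),np.array(p["rvec"],float),np.array(p["tvec"],float),k,d)[0].reshape(-1,2)
def back(p,uv,z):
    k,d=K(p); s=cv2.undistortPoints(np.array(uv,float).reshape(-1,1,2),k,d).reshape(-1,2)
    M=cv2.Rodrigues(np.array(p["rvec"],float))[0]; C=-M.T@np.array(p["tvec"],float).ravel()
    r=np.c_[s,np.ones(len(s))]@M
    return C+r*((z-C[2])/r[:,2])[:,None]
def save(p,n,crop=None,s=1):
    f=p["frame"][:,:,::-1]
    if crop: l,t,r,b=crop; f=f[t:b,l:r]
    cv2.imwrite("pics/"+n,cv2.resize(f,None,fx=s,fy=s,interpolation=cv2.INTER_CUBIC))
E
cat > a.py <<'E'
from h import *
for c in ("top","side"):
    p=robot.read_camera(c); save(p,c+"0.png",s=1.25)
    M=cv2.Rodrigues(np.array(p["rvec"],float))[0]; print(c,"cam at",-M.T@np.array(p["tvec"]).ravel(),p["fx"])
    for n in NAMES:
        for r in robot.regions_of(p,n)[:3]:
            m=r["mask"]; v,u=np.nonzero(m); print(n,round(r["conf"],2),np.round(r["rect"]),m.sum(),"c",u.mean().round(1),v.mean().round(1),np.round(back(p,[[u.mean(),v.mean()]],0.012)[0,:2],3))
print(robot.read_state())
E
python3 a.py
```

```text
top cam at [0.37533227 0.01072091 1.00728924] 496.7799761089229
cradle 0.69 [362. 118. 456. 179.] 3921 c 409.6 148.8 [ 0.611 -0.188]
block 0.78 [190. 133. 240. 179.] 1628 c 213.8 154.9 [0.61  0.215]
block 0.16 [450. 226. 512. 258.] 1032 c 479.4 243.5 [ 0.412 -0.319]
thick_tube_mid 0.8 [452. 229. 511. 258.] 920 c 480.0 243.7 [ 0.411 -0.32 ]
thin_tube_mid 0.86 [152. 226. 185. 277.] 573 c 168.7 251.8 [0.414 0.306]
thin_tube_mid 0.37 [318. 204. 337. 223.] 104 c 325.2 217.1 [ 0.475 -0.01 ]
housing_mid 0.75 [314. 254. 344. 284.] 665 c 326.7 268.7 [ 0.372 -0.01 ]
housing_mid 0.69 [261. 266. 292. 295.] 654 c 275.6 280.2 [0.352 0.092]
housing_mid 0.58 [364. 117. 456. 178.] 3954 c 409.5 148.9 [ 0.61  -0.188]
large_ring_mid 0.98 [393. 222. 424. 249.] 424 c 405.7 234.5 [ 0.435 -0.17 ]
small_ring_mid 0.63 [318. 203. 336. 221.] 190 c 327.5 213.5 [ 0.482 -0.015]
side cam at [ 0.45676113 -0.69247339  0.84554196] 511.9742262062847
cradle 0.84 [351. 250. 406. 347.] 4055 c 378.5 301.5 [ 0.609 -0.195]
block 0.65 [337. 138. 379. 169.] 904 c 356.8 154.9 [0.611 0.21 ]
block 0.25 [352. 251. 407. 349.] 4072 
[... 617 characters left out ...]
]
{'t': 0.8, 'q': array([-1.37035524e+00,  1.30391466e-01,  1.48817047e+00,  5.57638605e-06,
        1.52297948e+00, -8.54367155e-02]), 'dq': array([-2.78030587e-04, -1.65656608e-06,  1.59566524e-03,  5.63688653e-04,
       -7.82583889e-04,  3.28574357e-04]), 'joint_torque': array([ 3.27369880e-04, -5.59704816e+01, -4.92023849e+01,  7.70225096e-02,
        2.26339744e-02, -3.98888994e-05]), 'tool_pos': array([ 0.16920781, -0.57567524,  0.19985656]), 'orientation': array([3.10950323e+00, 4.47520560e-01, 1.33602686e-05]), 'force': array([-0.0266441 ,  0.55164924, -0.57187243]), 'wrist_torque': array([-0.01247022, -0.06219228, -0.00383014]), 'gripper_force': 0.0, 'opening': 0.09330497167763063}
```

View pics/top0.png

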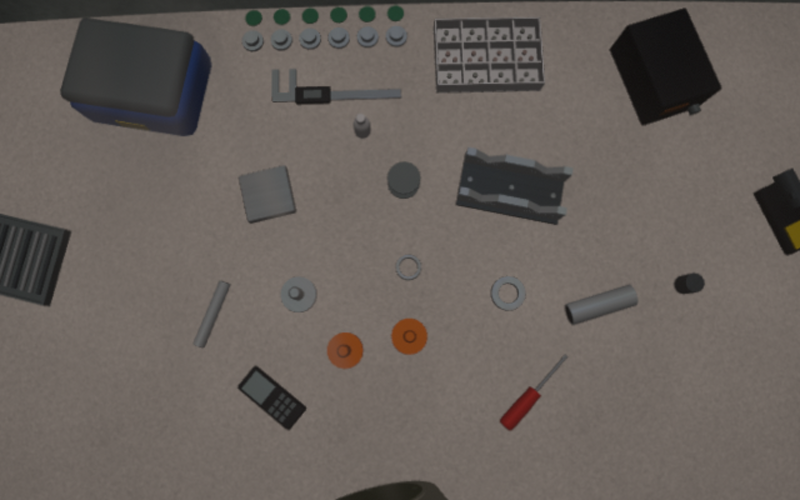

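View pics/side0.png

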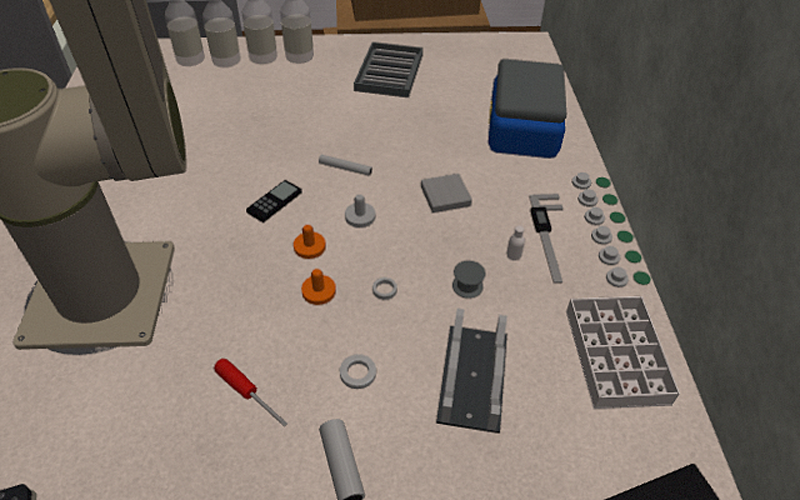

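Grey housing is at (238,235) in the top picture. The orange look-alikes are at (276,280) and (327,269). The block is at (214,155), and the dark spool at (322,144) is no part of the job. Next I fit model silhouettes in both cameras and crop the housing candidates.

```bash
cat > fit.py <<'E'
from h import *
from scipy.optimize import minimize
def box(x0,x1,y0,y1,z0,z1): return [[x,y,z] for x in(x0,x1) for y in(y0,y1) for z in(z0,z1)]
def cyl(r,z0,z1,r1=None):
    a=np.linspace(0,2*np.pi,48,endpoint=False); r1=r if r1 is None else r1
    return np.r_[np.c_[r*np.cos(a),r*np.sin(a),0*a+z0],np.c_[r1*np.cos(a),r1*np.sin(a),0*a+z1]]
def tube(r,L): c=cyl(r,-L/2,L/2); return np.c_[c[:,2],c[:,0],c[:,1]+r]
def up(x):
    P=[box(x-.006,x+.006,-.0855,.0855,0,.030)]
    for a,b,c,d in((-.0855,-.0475,-.0855,-.0715),(-.0475,.0475,-.0235,.0235),(.0475,.0855,.0715,.0855)):
        P.append([[x+s,y,z] for s in(-.006,.006) for y,z in((a,.03),(b,.03),(c,.054),(d,.054))])
    return P
MOD={"cradle":[box(-.046,.046,-.0855,.0855,0,.008)]+up(-.033)+up(.033),"block":[box(-.04,.04,-.04,.04,0,.02)],
"thick_tube_mid":[tube(.018,.11)],"thin_tube_mid":[tube(.01,.11)],
"housing_mid":[cyl(.029,0,.012),cyl(.01,.012,.047),cyl(.01,.047,.052,.007)],
"large_ring_mid":[cyl(.028,0,.012)],"small_ring_mid":[cyl(.021,0,.012)]}
HOLE={"large_ring_mid":.016,"small_ring_mid":.015}
S=4
def render(p,n,q,z0=0):
    m=np.zeros((400*S,640*S),np.uint8); Rz=R.from_euler("z",q[2]).as_matrix()
    for P in MOD[n]:
        uv=proj(p,np.array(P)@Rz.T+[q[0],q[1],z0]); h=cv2.convexHull(np.float32((uv+.5)*S))
        cv2.fillConvexPoly(m,np.int32(np.round(h*16)),1,shift=4)
    return m
def fill(m):
    c,_=cv2.findContours(m,cv2.RETR_EXTERNAL,cv2.CHAIN_APPROX_NONE); o=m.copy(); cv2.drawContours(o,c,-1,1,-1); return o
def fit(obs,n,q0,z0=0,yaw=True):
    def cost(q):
        t=0; q=[q[0],q[1],q[2] if yaw else 0]
        for p,m in obs:
            r=render(p,n,q,z0); t+=1-(r&m).sum()/max(1,(r|m).sum())
        return t/len(obs)
    ini=np.array([q0]*4)+np.vstack([np.zeros(3),np.diag([.012,.012,.2])])
    r=minimize(cost,q0,method="Nelder-Mead",options=dict(initial_simplex=ini,xatol=1e-4,fatol=1e-4,maxfev=150))
    return r.x,1-r.fun
def near(p,n,xy,z=.012,cand=6):
    best=None
    for alias in ([n,"small_ring_mid","large_ring_mid"] if n=="housing_mid" else [n]):
        for r in robot.regions_of(p,alias)[:cand]:
            v,u=np.nonzero(r["mask"]); d=np.linalg.norm(back(p,[[u.mean(),v.mean()]],z)[0,:2]-xy)
            if d<.035 and (best is None or len(u)>best[1]): best=(r["mask"],len(u))
        if best: break
    if best is None: return None
    m=best[0].astype(np.uint8); return fill(cv2.resize(m,None,fx=S,fy=S,interpolation=cv2.INTER_LINEAR))
E
cat > b.py <<'E'
from fit import *
G={"cradle":(.611,-.19,-.15),"block":(.61,.213,.2),"thick_tube_mid":(.411,-.318,-1.3),"thin_tube_mid":(.414,.303,-.4),"housing_mid":(.446,.163,0),"large_ring_mid":(.436,-.173,0),"small_ring_mid":(.482,-.017,0)}
pt,ps=robot.read_camera("top"),robot.read_camera("side")
save(pt,"cand.png",(200,190,370,310),4)
for n,q in G.items():
    o=[(p,near(p,n,np.array(q[:2]))) for p in(pt,ps)]; o=[x for x in o if x[1] is not None]; y=n in("cradle","block") or "tube" in n
    b,i=fit(o,n,np.array(q),yaw=y); print(n,"both",b.round(4),round(i,3),end=" ")
    for x in o: b1,i=fit([x],n,b,yaw=y); print("|",b1.round(4),round(i,3),end=" ")
    print()
E
python3 b.py
```

```text
cradle both [ 0.6107 -0.187  -0.2215] 0.946 | [ 0.6107 -0.1872 -0.222 ] 0.969 | [ 0.6104 -0.1865 -0.225 ] 0.924 
block both [0.6108 0.2155 0.2024] 0.919 | [0.6106 0.2155 0.2079] 0.935 | [0.6113 0.2154 0.161 ] 0.908 
thick_tube_mid both [ 0.4127 -0.3219 -1.3162] 0.94 | [ 0.4128 -0.3218 -1.3144] 0.94 
thin_tube_mid both [ 0.4165  0.3053 -0.4018] 0.904 | [ 0.415   0.3065 -0.4113] 0.906 | [ 0.4167  0.3048 -0.4004] 0.931 
housing_mid both [0.4444 0.1647 0.0715] 0.921 | [0.4433 0.1644 0.1579] 0.954 | [0.4457 0.165  0.1057] 0.911 
large_ring_mid both [ 0.4367 -0.1727  0.1588] 0.956 | [ 0.4362 -0.1727  0.1489] 0.959 | [ 0.4372 -0.1724  0.1261] 0.961 
small_ring_mid both [ 0.4835 -0.0133  0.0094] 0.89 | [ 0.4824 -0.0122  0.1019] 0.866 | [ 0.4835 -0.014   0.0916] 0.925
```

View pics/cand.png

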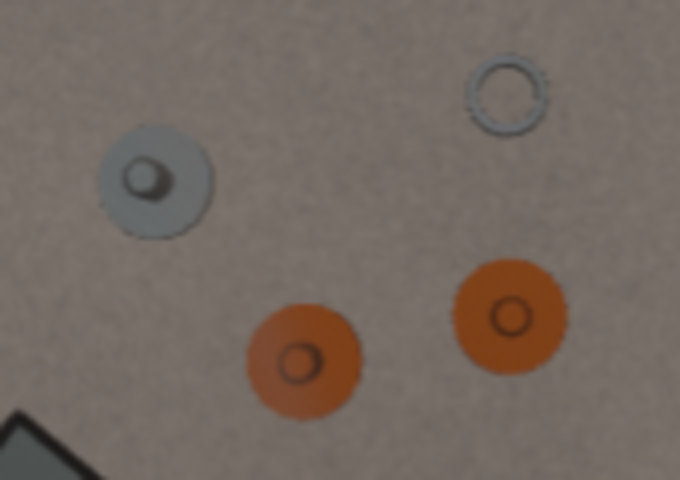

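```bash
cat > go.py <<'E'
# usage: go.py x y z yawOfToolY(rad) ; prints the shift/turn in tool axes units for row
import sys
from h import *
# commanded pose assumed = measured pose, kept level
def rel(x,y,z,a,s=None):
    s=s or robot.read_state(); Rt=R.from_rotvec(s["orientation"])
    d=Rt.inv().apply(np.array([x,y,z])-s["tool_pos"])
    out=None
    for k in(0,np.pi):
        T=np.column_stack([np.cross([np.cos(a+k),np.sin(a+k),0],[0,0,-1]),[np.cos(a+k),np.sin(a+k),0],[0,0,-1]])
        w=(Rt.inv()*R.from_matrix(T)).as_rotvec()/np.pi
        if out is None or abs(w[2])<abs(out[2]): out=w
    return d,out
if __name__=="__main__":
    x,y,z,a=map(float,sys.argv[1:5]); d,w=rel(x,y,z,a); s=robot.read_state()
    print("shift",d.round(4),"turn",w.round(4),"| now",s["tool_pos"].round(4),"q6",s["q"][5].round(2),"t",round(s["t"],2),"open",round(s["opening"],4))
E
python3 go.py 0.4127 -0.3219 0.2 0.2546; python3 go.py 0.4127 -0.3219 0.016 0.2546
```

```text
shift [ 3.052e-01 -1.748e-01 -2.000e-04] turn [-0.      0.     -0.4901] | now [ 0.1692 -0.5757  0.1999] q6 -0.09 t 1.6 open 0.0929
shift [ 0.3052 -0.1748  0.1838] turn [-0.      0.     -0.4901] | now [ 0.1692 -0.5757  0.1999] q6 -0.09 t 1.6 open 0.0929
```

The crop confirms it: the grey flanged part at crop (155,182), i.e. top (239,235), is the housing, and the other two are orange. Thick tube first.

```bash
python3 -m handwheel '[[-1,0.305,-0.175,0,0,0,-0.49],[-1,0.305,-0.175,0,0,0,-0.49],[-1,0.305,-0.175,0,0,0,-0.49],[-1,0.305,-0.175,0,0,0,-0.49],[-1,0.305,-0.175,0,0,0,-0.49],[-1,0.305,-0.175,0,0,0,-0.49],[-1,0.305,-0.175,0,0,0,-0.49],[-1,0.305,-0.175,0,0,0,-0.49],[-1,0.305,-0.175,0,0,0,-0.49],[-1,0.305,-0.175,0.1,0,0,-0.49],[-1,0.305,-0.175,0.1,0,0,-0.49],[-1,0.305,-0.175,0.1,0,0,-0.49]]' 30; python3 go.py 0.4127 -0.3219 0.02 0.2546;python3 - <<'E'
from h import *
p=robot.read_camera("side"); save(p,"s1.png",(200,260,420,400),3)
E
```

```text
t: 3.1
tool_pos: [0.4103, -0.3197, 0.0965]
orientation: [-1.918, -2.48, -0.001]
force: [0.5, 0.5, 0.0]
opening: 0.0931
gripper_force: 0.0
shift [-0.0032  0.0021  0.0765] turn [-0.0012 -0.0019 -0.0001] | now [ 0.4103 -0.3197  0.0965] q6 -1.01 t 3.1 open 0.0931
```

View pics/s1.png

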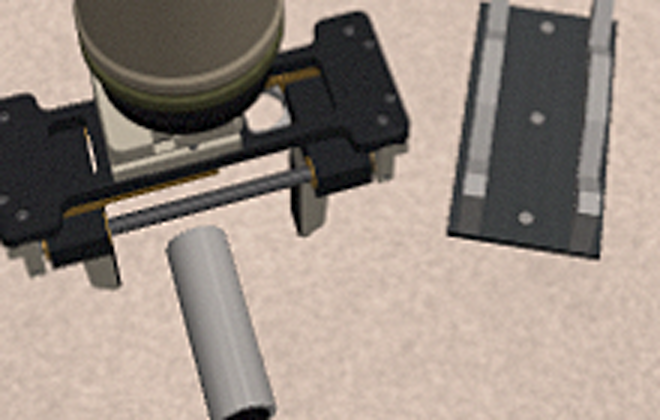

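```bash
python3 -m handwheel '[[-1,0,0,0.05,0,0,0],[-1,0,0,0.08,0,0,0],[-1,0,0,0.08,0,0,0],[-1,0,0,0.08,0,0,0]]'; python3 go.py 0.4127 -0.3219 0.02 0.2546
```

```text
t: 3.65
tool_pos: [0.4141, -0.3233, 0.0228]
orientation: [1.919, 2.482, -0.001]
force: [0.0, 0.0, 0.0]
opening: 0.0933
gripper_force: 0.0
shift [ 0.0018 -0.001   0.0028] turn [ 0.0007  0.0011 -0.0001] | now [ 0.4141 -0.3233  0.0228] q6 -1.01 t 3.65 open 0.0933
```

```bash
python3 -m handwheel '[[0.5,0,0,0,0,0,0],[1,0,0,0,0,0,0],[1,0,0,0,0,0,0],[1,0,0,0,0,0,0],[1,0,0,0,0,0,0],[1,0,0,0,0,0,0],[1,0,0,0,0,0,0],[1,0,0,0,0,0,0]]' 30; python3 go.py 0.4127 -0.3219 0.02 0.2546
```

```text
t: 4.65
tool_pos: [0.4124, -0.3218, 0.0198]
orientation: [-1.922, -2.485, -0.0]
force: [0.1, 1.0, 0.5]
opening: 0.0178
gripper_force: 0.0
shift [-0.0002  0.0002 -0.0002] turn [-0.     -0.     -0.0001] | now [ 0.4124 -0.3218  0.0198] q6 -1.01 t 4.65 open 0.0178
```

Run:
```python
from h import *
a=robot.read_camera("side"); b=robot.read_camera("top")
f=np.hstack([cv2.resize(a["frame"][240:400,180:360],None,fx=2.2,fy=2.2),cv2.resize(b["frame"][170:330,400:580],None,fx=2.2,fy=2.2)])
cv2.imwrite("pics/g1.png",f[:,:,::-1])
from fit import *
for p in(a,b):
    for r in robot.regions_of(p,"thick_tube_mid")[:3]: print(r["conf"],r["rect"])
```

```text
0.69 [264.4, 347.1, 296.3, 400.0]
0.6 [449.7, 234.5, 494.9, 257.4]
```

View pics/g1.png

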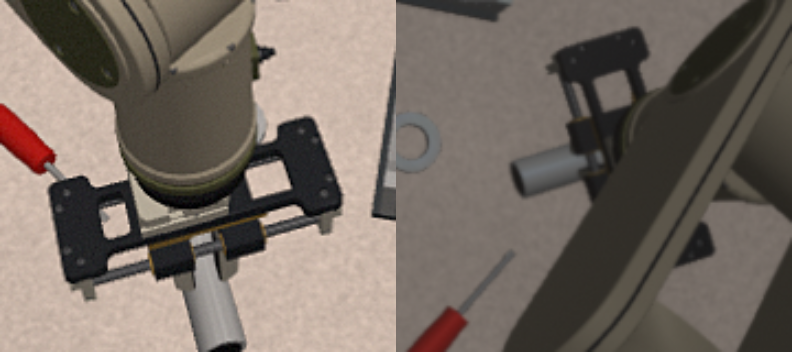

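```bash
python3 -m handwheel '[[1,0,0,0,0,0,0]]' 30; python3 -m handwheel '[[1,0,0,0,0,0,0],[1,0,0,0,0,0,0]]' 30;python3 - <<'E'
from fit import *
for c in("top","side"):
    p=robot.read_camera(c); r=robot.regions_of(p,"thick_tube_mid")
    if r: 
        v,u=np.nonzero(r[0]["mask"]); print(c,cv2.minAreaRect(np.float32(np.c_[u,v])), proj(p,[[.4127-.055*.2518,-.3219+.055*.968,.018],[.4127,-.3219,.018],[.4127+.055*.2518,-.3219-.055*.968,.018]]).round(0).tolist())
E
```

```text
t: 4.97
tool_pos: [0.4125, -0.3218, 0.0199]
orientation: [1.922, 2.485, -0.0]
force: [0.1, -0.1, -0.9]
opening: 0.0003
gripper_force: 0.0
t: 5.22
tool_pos: [0.4124, -0.3218, 0.0198]
orientation: [-1.922, -2.485, -0.0]
force: [-1.1, 1.1, 0.1]
opening: 0.0
gripper_force: 0.0
top ((466.9500732421875, 247.85000610351562), (18.65743637084961, 31.622774124145508), 71.56504821777344) [[456.0, 251.0], [482.0, 243.0], [507.0, 235.0]]
side ((276.4676208496094, 381.876953125), (40.006343841552734, 22.95529556274414), 75.25643920898438) [[265.0, 341.0], [273.0, 370.0], [281.0, 401.0]]
```

Run:
```python
from h import *
p=robot.read_camera("side"); save(p,"g2.png",(200,280,340,400),5); print((proj(p,[[.4124,-.3218,.02],[.4124,-.3218,.006]])-[200,280])*5)
```

```text
[[362.90305666 446.02820307]
 [365.05533815 463.53868663]]
```

View pics/g2.png

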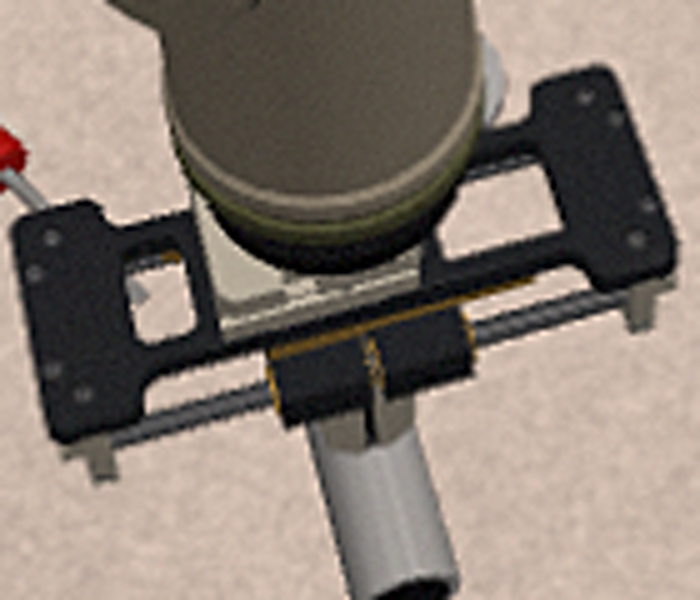

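Run:
```python
from h import *
print(robot.tip_reach)
p=robot.read_camera("side")
y=np.array([np.cos(.2546),np.sin(.2546),0]); c=np.array([.4103,-.3197,.0965])
for z in (.0965+.03,.0965,.0825,.06):
  for s in(-1,1):
    for o in (.0465,.064): X=c+s*o*y; X[2]=z; print(z,s,o,((proj(p,[X])[0]-[200,260])*3).round(0))
```

```text
0.014
0.1265 -1 0.0465 [113. 259.]
0.1265 -1 0.064 [ 79. 269.]
0.1265 1 0.0465 [291. 210.]
0.1265 1 0.064 [323. 201.]
0.0965 -1 0.0465 [119. 286.]
0.0965 -1 0.064 [ 86. 295.]
0.0965 1 0.0465 [291. 238.]
0.0965 1 0.064 [323. 229.]
0.0825 -1 0.0465 [122. 298.]
0.0825 -1 0.064 [ 89. 307.]
0.0825 1 0.0465 [292. 250.]
0.0825 1 0.064 [323. 241.]
0.06 -1 0.0465 [126. 317.]
0.06 -1 0.064 [ 94. 326.]
0.06 1 0.0465 [293. 269.]
0.06 1 0.064 [323. 260.]
```

Fingers shut at the tube's middle without touching it. In s1.png their tips at (118,287) sit about 25 mm higher than the reported pose predicts. I'll raise them and measure that offset.

```bash
python3 -m handwheel '[[1,0,0,-0.05,0,0,0],[1,0,0,-0.08,0,0,0],[1,0,0,-0.08,0,0,0],[1,0,0,-0.08,0,0,0],[1,0,0,-0.08,0,0,0]]'
python3 - <<'E'
from h import *
s=robot.read_state(); print(s["tool_pos"],s["orientation"],s["q"])
a=robot.read_camera("side"); b=robot.read_camera("top")
T=s["tool_pos"]; ext=[0,0,-.014]
pa=proj(a,[T,T+ext])[1].astype(int); pb=proj(b,[T,T+ext])[1].astype(int)
fs=[]
for p,c in((a,pa),(b,pb)):
    u=min(max(c[0],50),590);v=min(max(c[1],50),350)
    f=cv2.resize(p["frame"][v-50:v+50,u-50:u+50],None,fx=4,fy=4,interpolation=cv2.INTER_CUBIC).copy()
    for q,col in zip(proj(p,[T,T+ext,T-[0,0,.1]]),((255,0,0),(0,255,0),(0,0,255))):
        cv2.circle(f,tuple(int(x) for x in (q-[u-50,v-50])*4),4,col,-1)
    fs.append(f); print(u-50,v-50)
cv2.imwrite("pics/tip.png",np.hstack(fs)[:,:,::-1])
E
```

```text
t: 6.15
tool_pos: [0.4115, -0.3209, 0.0981]
orientation: [-1.92, -2.483, -0.0]
force: [0.4, 0.2, 0.5]
opening: 0.0005
gripper_force: 0.0
[ 0.41154422 -0.32093059  0.09808578] [-1.91998468e+00 -2.48301115e+00 -4.14865608e-04] [-7.60556628e-01 -5.00867793e-03  1.81862760e+00 -2.93594844e-05
  1.33083895e+00 -1.01491616e+00]
219 300
442 191
```

View pics/tip.png

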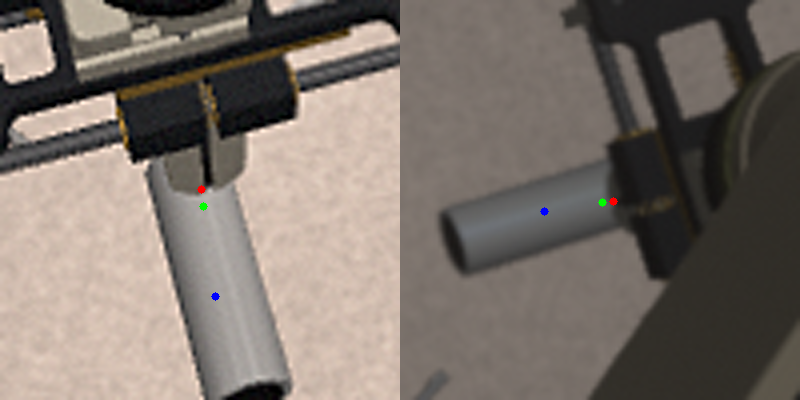

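Reported TCP and image agree sideways: the nadir point falls on the tube's middle. But the tips at (205,187) stand about 25 mm above the predicted point at (203,206). I'll probe the bare bench gently to measure the offset.

```bash
python3 go.py 0.49 -0.30 0.02 0.2546
```

```text
shift [0.0006 0.0811 0.0783] turn [-0.0004 -0.0007 -0.0001] | now [ 0.4118 -0.3211  0.0984] q6 -1.01 t 6.25 open 0.0005
```

```bash
python3 -m handwheel '[[1,0,0.08,0,0,0,0],[1,0,0.08,0,0,0,0],[1,0,0.08,0.05,0,0,0],[1,0,0.08,0.078,0,0,0],[1,0,0.08,0.078,0,0,0],[1,0,0.08,0.078,0,0,0]]'; python3 -m handwheel '[[1,0,0,0.004,0,0,0],[1,0,0,0.008,0,0,0]]'|grep -E "pos|force"; python3 -m handwheel '[[1,0,0,0.002,0,0,0],[1,0,0,0.004,0,0,0]]'|grep -E "pos|force"
```

```text
t: 7.0
tool_pos: [0.4903, -0.3022, 0.0229]
orientation: [1.921, 2.484, -0.0]
force: [0.9, 0.1, 0.0]
opening: 0.0006
gripper_force: 0.0
tool_pos: [0.4907, -0.3023, 0.015]
force: [0.0, -0.6, -1.4]
gripper_force: 0.0
tool_pos: [0.4899, -0.3016, 0.0098]
force: [0.2, -0.5, 0.5]
gripper_force: 0.0
```

```bash
for i in 1 2; do :; done; python3 -m handwheel '[[1,0,0,0.003,0,0,0],[1,0,0,0.006,0,0,0],[1,0,0,0.006,0,0,0]]'|grep -E "pos|force"; python3 -m handwheel '[[1,0,0,0.002,0,0,0],[1,0,0,0.004,0,0,0],[1,0,0,0.004,0,0,0]]'|grep -E "pos|force"
```

```text
tool_pos: [0.4896, -0.3014, 0.0034]
force: [0.4, -0.1, 0.6]
gripper_force: 0.0
tool_pos: [0.4898, -0.3015, -0.0004]
force: [-1.3, -0.3, 0.9]
gripper_force: 0.0
```

```bash
python3 -m handwheel '[[1,0,0,0.002,0,0,0],[1,0,0,0.003,0,0,0],[1,0,0,0.003,0,0,0]]'|grep -E "pos|force"
```

```text
tool_pos: [0.4898, -0.3016, -0.0033]
force: [-0.2, -0.0, 0.4]
gripper_force: 0.0
```

```bash
python3 -m handwheel '[[1,0,0,0.002,0,0,0],[1,0,0,0.003,0,0,0],[1,0,0,0.003,0,0,0]]'|grep -E "pos|force:"
```

```text
tool_pos: [0.4898, -0.3016, -0.0063]
force: [0.3, -0.8, 0.1]
gripper_force: 0.0
```

```bash
python3 -m handwheel '[[1,0,0,0.001,0,0,0],[1,0,0,0.002,0,0,0],[1,0,0,0.002,0,0,0]]'|grep -E "pos|force:"
```

```text
tool_pos: [0.4898, -0.3016, -0.0083]
force: [0.4, 0.0, 0.7]
gripper_force: 0.0
```

```bash
python3 -m handwheel '[[1,0,0,0.001,0,0,0],[1,0,0,0.002,0,0,0],[1,0,0,0.002,0,0,0]]'|grep -E "pos|force:"
python3 - <<'E'
from h import *
s=robot.read_state(); print(s["t"]); 
a=robot.read_camera("side"); c=proj(a,[s["tool_pos"]])[0].astype(int); print(c); save(a,"p.png",(c[0]-50,c[1]-70,c[0]+50,c[1]+30),5)
E
```

```text
tool_pos: [0.4898, -0.3016, -0.0103]
force: [0.3, 0.9, 0.6]
gripper_force: 0.0
9.75
[317 363]
```

```bash
python3 -m handwheel '[[1,0,0,0.001,0,0,0],[1,0,0,0.002,0,0,0],[1,0,0,0.002,0,0,0]]'|grep -E "pos|force:"
```

```text
tool_pos: [0.4898, -0.3016, -0.0123]
force: [-0.6, 0.1, 0.1]
gripper_force: 0.0
```

```bash
python3 -m handwheel '[[1,0,0,0.001,0,0,0],[1,0,0,0.002,0,0,0],[1,0,0,0.002,0,0,0]]'|grep -E "pos|force:"
```

```text
tool_pos: [0.4898, -0.3016, -0.0143]
force: [0.1, 0.4, 0.2]
gripper_force: 0.0
```

```bash
python3 -m handwheel '[[1,0,0,0.001,0,0,0],[1,0,0,0.002,0,0,0],[1,0,0,0.002,0,0,0]]'|grep -E "pos|force:"
```

```text
tool_pos: [0.4898, -0.3015, -0.0163]
force: [0.3, 0.3, -0.3]
gripper_force: 0.0
```

```bash
python3 -m handwheel '[[1,0,0,0.001,0,0,0],[1,0,0,0.002,0,0,0],[1,0,0,0.002,0,0,0]]'|grep -E "pos|force:"
```

```text
tool_pos: [0.4898, -0.3016, -0.0183]
force: [0.1, -0.4, -0.7]
gripper_force: 0.0
```

```bash
python3 -m handwheel '[[1,0,0,0.001,0,0,0],[1,0,0,0.002,0,0,0],[1,0,0,0.002,0,0,0]]'|grep -E "pos|force:"
```

```text
tool_pos: [0.49, -0.3017, -0.0185]
force: [-7.1, 3.8, 15.9]
gripper_force: 7.9
```

```bash
python3 -m handwheel '[[1,0,0,0.001,0,0,0],[1,0,0,0.002,0,0,0],[1,0,0,0.002,0,0,0]]'|grep -E "pos|force:"
```

```text
tool_pos: [0.49, -0.3018, -0.0186]
force: [-15.8, 10.1, 34.0]
gripper_force: 17.0
```

View pics/p.png

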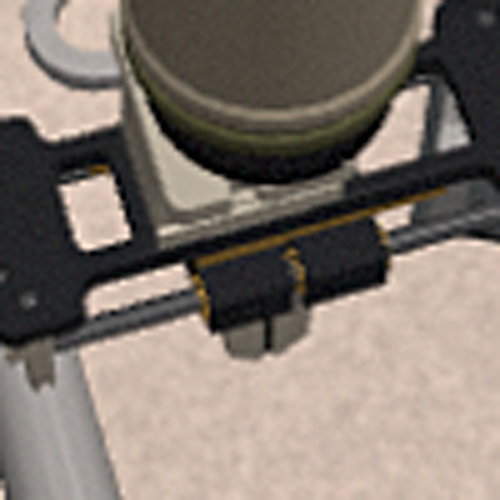

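Contact at reported z = -0.0184, so the real fingertips are at reported z + 18.4 mm, i.e. the TCP is declared about 32 mm off along the tool. I'll use that correction, go back, and take the tube.

```bash
cat > st.py <<'E'
from h import *
s=robot.read_state(); print("tip",(s["tool_pos"]+[0,0,.0184]).round(4),"open",round(s["opening"],4),"gf",round(s["gripper_force"],1),"t",round(s["t"],2))
E
python3 -m handwheel '[[1,0,0,-0.05,0,0,0],[-1,0,-0.08,-0.1,0,0,0],[-1,0,-0.08,-0.1,0,0,0],[-1,0,-0.08,-0.1,0,0,0],[-1,0,-0.08,-0.1,0,0,0],[-1,0,-0.08,-0.1,0,0,0],[-1,0,-0.08,-0.1,0,0,0],[-1,0,-0.08,-0.1,0,0,0],[-1,0,-0.08,-0.1,0,0,0],[-1,0,-0.08,-0.1,0,0,0],[-1,0,-0.08,-0.05,0,0,0],[-1,0,-0.08,-0.008,0,0,0],[-1,0,-0.08,-0.008,0,0,0],[-1,0,-0.08,-0.008,0,0,0]]' >/dev/null; python3 st.py; python3 -m handwheel '[[1,0,0,0,0,0,0],[1,0,0,0,0,0,0],[1,0,0,0,0,0,0],[1,0,0,0,0,0,0],[1,0,0,0,0,0,0],[1,0,0,0,0,0,0],[1,0,0,0,0,0,0]]' 30;python3 st.py
```

```text
tip [ 0.4124 -0.3217  0.0042] open 0.0931 gf 0.0 t 13.8
t: 14.68
tool_pos: [0.4124, -0.3218, -0.0142]
orientation: [-1.922, -2.485, 0.0]
force: [-0.1, -0.0, -0.5]
opening: 0.0355
gripper_force: 30.0
tip [ 0.4124 -0.3218  0.0042] open 0.0355 gf 30.0 t 14.68
```

```bash
python3 go.py 0.6211 -0.1407 0.106 1.349; python3 go.py 0.6211 -0.1407 0.025 1.349
```

```text
shift [ 0.1227  0.2475 -0.1202] turn [-0.000e+00 -1.000e-04 -3.484e-01] | now [ 0.4124 -0.3218 -0.0142] q6 -1.01 t 14.68 open 0.0355
shift [ 0.1227  0.2476 -0.0392] turn [-0.000e+00 -1.000e-04 -3.484e-01] | now [ 0.4124 -0.3218 -0.0142] q6 -1.01 t 14.68 open 0.0355
```

```bash
python3 -m handwheel '[[1,0,0,-0.06,0,0,0],[1,0.1227,0.2476,-0.12,0,0,-0.348],[1,0.1227,0.2476,-0.12,0,0,-0.348],[1,0.1227,0.2476,-0.12,0,0,-0.348],[1,0.1227,0.2476,-0.12,0,0,-0.348],[1,0.1227,0.2476,-0.12,0,0,-0.348],[1,0.1227,0.2476,-0.12,0,0,-0.348],[1,0.1227,0.2476,-0.12,0,0,-0.348],[1,0.1227,0.2476,-0.12,0,0,-0.348],[1,0.1227,0.2476,-0.12,0,0,-0.348],[1,0.1227,0.2476,-0.12,0,0,-0.348]]' >/dev/null; python3 st.py; python3 go.py 0.6211 -0.1407 0.025 1.349
python3 - <<'E'
from h import *
a=robot.read_camera("side"); b=robot.read_camera("top")
f=np.hstack([cv2.resize(a["frame"][210:360,310:460],None,fx=2.6,fy=2.6),cv2.resize(b["frame"][80:230,330:480],None,fx=2.6,fy=2.6)])
cv2.imwrite("pics/pl1.png",f[:,:,::-1])
E
```

```text
tip [ 0.621  -0.1411  0.1242] open 0.0357 gf 30.0 t 16.05
shift [-0.      0.0004  0.0808] turn [ 0.    -0.    -0.001] | now [ 0.621  -0.1411  0.1058] q6 -1.65 t 16.05 open 0.0357
```

View pics/pl1.png

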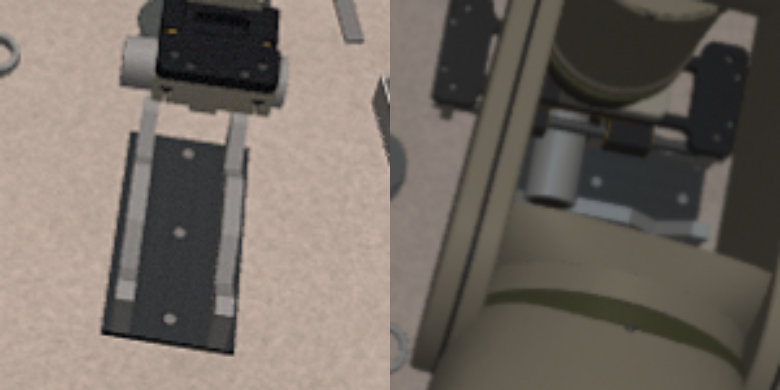

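The tube hangs over the +y groove at side crop (205,60), square to the uprights. I'll lower it and check the force before letting go.

```bash
python3 -m handwheel '[[1,0,0,0.045,0,0,0],[1,0,0,0.07,0,0,0],[1,0,0,0.077,0,0,0],[1,0,0,0.08,0,0,0],[1,0,0,0.081,0,0,0]]'|grep -E "pos|force"
```

```text
tool_pos: [0.6223, -0.1411, 0.0263]
force: [-0.3, 0.1, -0.8]
gripper_force: 30.0
```

```bash
python3 -m handwheel '[[1,0,0,0.001,0,0,0],[1,0,0,0.002,0,0,0],[1,0,0,0.002,0,0,0]]'|grep -E "pos|force"
```

```text
tool_pos: [0.6219, -0.1411, 0.0238]
force: [-1.1, -2.0, 3.1]
gripper_force: 30.0
```

```bash
python3 -m handwheel '[[-1,0,0,0,0,0,0],[-1,0,0,0,0,0,0],[-1,0,0,0,0,0,0],[-1,0,0,0,0,0,0],[-1,0,0,-0.05,0,0,0],[-1,0,0,-0.1,0,0,0],[-1,0,0,-0.1,0,0,0],[-1,0,0,-0.1,0,0,0]]' >/dev/null; python3 go.py 0.416 0.3055 0.06 1.166; python3 go.py 0.416 0.3055 -0.0149 1.166
```

```text
shift [0.2988 0.3897 0.0626] turn [0.     0.     0.0578] | now [ 0.6211 -0.1407  0.1226] q6 -1.65 t 18.15 open 0.0929
shift [0.2988 0.3897 0.1375] turn [0.     0.     0.0578] | now [ 0.6211 -0.1407  0.1226] q6 -1.65 t 18.15 open 0.0929
```

```bash
python3 -m handwheel '[[-1,0.2988,0.3897,0,0,0,0.058],[-1,0.2988,0.3897,0,0,0,0.058],[-1,0.2988,0.3897,0,0,0,0.058],[-1,0.2988,0.3897,0,0,0,0.058],[-1,0.2988,0.3897,0,0,0,0.058],[-1,0.2988,0.3897,0,0,0,0.058],[-1,0.2988,0.3897,0,0,0,0.058],[-1,0.2988,0.3897,0,0,0,0.058],[-1,0.2988,0.3897,0,0,0,0.058],[-1,0.2988,0.3897,0,0,0,0.058],[-1,0.2988,0.3897,0.06,0,0,0.058],[-1,0.2988,0.3897,0.1,0,0,0.058],[-1,0.2988,0.3897,0.1,0,0,0.058],[-1,0.2988,0.3897,0.1,0,0,0.058]]'; python3 go.py 0.416 0.3055 -0.0149 1.166
```

```text
t: 19.9
tool_pos: [0.4173, 0.305, 0.0242]
orientation: [0.635, 3.076, 0.001]
force: [-1.0, -1.0, -0.4]
opening: 0.0928
gripper_force: 0.0
shift [ 0.0015 -0.0001  0.0391] turn [ 0.0003  0.0002 -0.0007] | now [0.4173 0.305  0.0242] q6 -0.63 t 19.9 open 0.0928
```

```bash
python3 -m handwheel '[[-1,0,0,0.03,0,0,0],[-1,0,0,0.038,0,0,0],[-1,0,0,0.038,0,0,0],[1,0,0,0.038,0,0,0],[1,0,0,0.038,0,0,0],[1,0,0,0.038,0,0,0],[1,0,0,0.038,0,0,0],[1,0,0,0.038,0,0,0],[1,0,0,0.038,0,0,0],[1,0,0,0.038,0,0,0],[1,0,0,0.038,0,0,0],[1,0,0,0.038,0,0,0]]' 30; python3 st.py; python3 go.py 0.6003 -0.2333 0.1 1.349
```

```text
t: 21.4
tool_pos: [0.4161, 0.3054, -0.0152]
orientation: [-0.632, -3.077, 0.0]
force: [-0.1, -0.6, 0.3]
opening: 0.0192
gripper_force: 30.0
tip [0.4161 0.3054 0.0032] open 0.0192 gf 30.0 t 21.4
shift [-0.3818 -0.4224 -0.1152] turn [-0.     -0.     -0.0584] | now [ 0.4161  0.3054 -0.0152] q6 -0.63 t 21.4 open 0.0192
```

```bash
python3 -m handwheel '[[1,0,0,-0.06,0,0,0],[1,-0.02,-0.02,-0.12,0,0,0],[1,-0.382,-0.422,-0.13,0,0,-0.058],[1,-0.382,-0.422,-0.13,0,0,-0.058],[1,-0.382,-0.422,-0.13,0,0,-0.058],[1,-0.382,-0.422,-0.13,0,0,-0.058],[1,-0.382,-0.422,-0.13,0,0,-0.058],[1,-0.382,-0.422,-0.13,0,0,-0.058],[1,-0.382,-0.422,-0.13,0,0,-0.058],[1,-0.382,-0.422,-0.13,0,0,-0.058],[1,-0.382,-0.422,-0.13,0,0,-0.058],[1,-0.382,-0.422,-0.13,0,0,-0.058],[1,-0.382,-0.422,-0.13,0,0,-0.058],[1,-0.382,-0.422,-0.13,0,0,-0.058],[1,-0.382,-0.422,-0.13,0,0,-0.058]]' >/dev/null; python3 st.py; python3 go.py 0.6003 -0.2333 0.0205 1.349
```

```text
tip [ 0.6007 -0.2318  0.1335] open 0.019 gf 30.0 t 23.27
shift [ 0.0001 -0.0016  0.0946] turn [0.     0.     0.0001] | now [ 0.6007 -0.2318  0.1151] q6 -1.8 t 23.27 open 0.019
```

```bash
python3 -m handwheel '[[1,0,0,0.045,0,0,0],[1,0,0,0.08,0,0,0],[1,0,0,0.088,0,0,0],[1,0,0,0.092,0,0,0],[1,0,0,0.094,0,0,0],[1,0,0,0.094,0,0,0]]'|grep -E "pos|force"
```

```text
tool_pos: [0.6017, -0.2334, 0.0223]
force: [-0.0, 0.9, -0.6]
gripper_force: 30.0
```

```bash
python3 -m handwheel '[[1,0,0,0.001,0,0,0],[1,0,0,0.002,0,0,0],[1,0,0,0.002,0,0,0]]'|grep -E "pos|force"
```

```text
tool_pos: [0.6012, -0.2336, 0.0197]
force: [-1.2, -1.6, 4.1]
gripper_force: 30.0
```

```bash
python3 -m handwheel '[[-1,0,0,0,0,0,0],[-1,0,0,0,0,0,0],[-1,0,0,0,0,0,0],[-1,0,0,0,0,0,0],[-1,0,0,-0.05,0,0,0],[-1,0,0,-0.1,0,0,0],[-1,0,0,-0.1,0,0,0],[-1,0,0,-0.1,0,0,0]]' >/dev/null; python3 go.py 0.4444 0.1647 0.1 1.349; python3 go.py 0.4444 0.1647 0.0016 1.349
```

```text
shift [0.2403 0.3532 0.0187] turn [ 0.      0.     -0.0004] | now [ 0.6007 -0.2329  0.1187] q6 -1.8 t 25.4 open 0.092
shift [0.2404 0.3532 0.1171] turn [ 0.      0.     -0.0004] | now [ 0.6007 -0.2329  0.1187] q6 -1.8 t 25.4 open 0.092
```

```bash
python3 -m handwheel '[[-1,0.24,0.353,0,0,0,0],[-1,0.24,0.353,0,0,0,0],[-1,0.24,0.353,0,0,0,0],[-1,0.24,0.353,0,0,0,0],[-1,0.24,0.353,0,0,0,0],[-1,0.24,0.353,0,0,0,0],[-1,0.24,0.353,0,0,0,0],[-1,0.24,0.353,0,0,0,0],[-1,0.24,0.353,0,0,0,0]]' >/dev/null; python3 go.py 0.4444 0.1647 0.0016 1.349
cat > c.py <<'E'
from fit import *
pt,ps=robot.read_camera("top"),robot.read_camera("side")
for p in(pt,ps):
    for n,z in(("thick_tube_mid",.0375),("thin_tube_mid",.0341)):
        g=np.array((.6211,-.1407) if "thick" in n else (.6003,-.2333))
        m=near(p,n,g,.05)
        if m is None: print(n,"none"); continue
        b,i=fit([(p,m)],n,np.array([*g,-.22]),z); e=R.from_euler("z",.2215).apply([b[0]-.6107,b[1]+.187,0]); print(n,b.round(4),round(i,2),"in cradle",e.round(4))
f=np.hstack([cv2.resize(ps["frame"][210:360,310:460],None,fx=2.6,fy=2.6),cv2.resize(pt["frame"][80:230,330:480],None,fx=2.6,fy=2.6)])
cv2.imwrite("pics/pl2.png",f[:,:,::-1])
E
python3 c.py
```

```text
shift [-0.0004  0.0011  0.116 ] turn [-0.0005 -0.0006 -0.0001] | now [0.444  0.1638 0.1176] q6 -1.1 t 26.52 open 0.0931
thick_tube_mid [ 0.6211 -0.1407 -0.2339] 0.96 in cradle [-0.      0.0474  0.    ]
thin_tube_mid [ 0.6006 -0.2339 -0.2338] 0.93 in cradle [ 0.0005 -0.048   0.    ]
thick_tube_mid [ 0.6214 -0.1403 -0.2382] 0.94 in cradle [0.0001 0.0479 0.    ]
thin_tube_mid [ 0.6006 -0.2339 -0.2399] 0.94 in cradle [ 0.0004 -0.048   0.    ]
```

View pics/pl2.png

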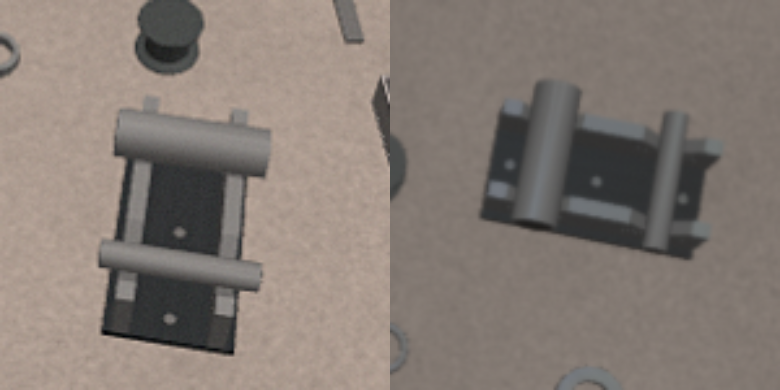

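Both tubes lie across both uprights and centred, the thick one (190,140 in the side crop) towards the block and the thin one (180,265) in the other groove. Now the housing.

```bash
python3 -m handwheel '[[-1,0,0.0005,0.05,0,0,0],[-1,0,0.0005,0.1,0,0,0],[-1,0,0.0005,0.117,0,0,0],[-1,0,0.0005,0.117,0,0,0],[1,0,0.0005,0.117,0,0,0],[1,0,0.0005,0.117,0,0,0],[1,0,0.0005,0.117,0,0,0],[1,0,0.0005,0.117,0,0,0],[1,0,0.0005,0.117,0,0,0],[1,0,0.0005,0.117,0,0,0],[1,0,0.0005,0.117,0,0,0],[1,0,0.0005,0.117,0,0,0],[1,0,0.0005,0.117,0,0,0]]' 30; python3 st.py; python3 go.py 0.6108 0.2155 0.0216 1.349
```

```text
t: 28.45
tool_pos: [0.4448, 0.1649, 0.0018]
orientation: [-0.35, -3.122, -0.0]
force: [0.4, 0.6, -0.4]
opening: 0.0192
gripper_force: 30.0
tip [0.4448 0.1649 0.0202] open 0.0192 gf 30.0 t 28.45
shift [-0.1506  0.0861 -0.0198] turn [-0.     -0.     -0.0004] | now [0.4448 0.1649 0.0018] q6 -1.1 t 28.45 open 0.0192
```

```bash
python3 -m handwheel '[[1,0,0,-0.06,0,0,0],[1,-0.1506,0.0861,-0.06,0,0,0],[1,-0.1506,0.0861,-0.06,0,0,0],[1,-0.1506,0.0861,-0.06,0,0,0],[1,-0.1506,0.0861,-0.06,0,0,0],[1,-0.1506,0.0861,-0.06,0,0,0],[1,-0.1506,0.0861,-0.03,0,0,0],[1,-0.1506,0.0861,-0.022,0,0,0],[1,-0.1506,0.0861,-0.0215,0,0,0],[1,-0.1506,0.0861,-0.0215,0,0,0]]'|grep -E "pos|force"; python3 -m handwheel '[[1,0,0,0.001,0,0,0],[1,0,0,0.002,0,0,0],[1,0,0,0.002,0,0,0]]'|grep -E "pos|force"
```

```text
tool_pos: [0.6112, 0.2156, 0.0246]
force: [0.2, -0.2, -1.9]
gripper_force: 30.0
tool_pos: [0.6112, 0.2156, 0.0218]
force: [-0.2, 0.0, 0.9]
gripper_force: 30.0
```

```bash
python3 -m handwheel '[[-1,0,0,0,0,0,0],[-1,0,0,0,0,0,0],[-1,0,0,0,0,0,0],[-1,0,0,0,0,0,0],[-1,0,0,-0.05,0,0,0],[-1,0,0,-0.09,0,0,0],[-1,0,0,-0.09,0,0,0],[-1,0,0,-0.09,0,0,0]]' >/dev/null; python3 go.py 0.4367 -0.1727 0.11 1.349; python3 go.py 0.4367 -0.1727 -0.0146 1.349
```

```text
shift [ 0.0836 -0.4169  0.0009] turn [-0.0001 -0.0001 -0.0004] | now [0.6105 0.2154 0.1108] q6 -1.09 t 31.07 open 0.092
shift [ 0.0835 -0.4169  0.1255] turn [-0.0001 -0.0001 -0.0004] | now [0.6105 0.2154 0.1108] q6 -1.09 t 31.07 open 0.092
```

```bash
python3 -m handwheel '[[-1,0.0835,-0.417,0,0,0,0],[-1,0.0835,-0.417,0,0,0,0],[-1,0.0835,-0.417,0,0,0,0],[-1,0.0835,-0.417,0,0,0,0],[-1,0.0835,-0.417,0,0,0,0],[-1,0.0835,-0.417,0,0,0,0],[-1,0.0835,-0.417,0,0,0,0],[-1,0.0835,-0.417,0,0,0,0],[-1,0.0835,-0.417,0,0,0,0],[-1,0.0835,-0.417,0,0,0,0]]' >/dev/null; python3 go.py 0.4367 -0.1727 -0.0144 1.349
cat > d.py <<'E'
from fit import *
pt,ps=robot.read_camera("top"),robot.read_camera("side"); o=[]
for p in(pt,ps):
    m=near(p,"housing_mid",np.array([.611,.2155]),.03)
    if m is None: print("none"); continue
    o.append((p,m)); print(fit([(p,m)],"housing_mid",np.array([.611,.2155,0]),.02,False))
print(fit(o,"housing_mid",np.array([.611,.2155,0]),.02,False))
f=np.hstack([cv2.resize(ps["frame"][105:205,300:400],None,fx=4,fy=4),cv2.resize(pt["frame"][100:200,170:270],None,fx=4,fy=4)])
cv2.imwrite("pics/h.png",f[:,:,::-1])
E
python3 d.py
```

```text
shift [ 0.     -0.0015  0.125 ] turn [ 0.0002 -0.0004  0.0001] | now [ 0.4372 -0.1713  0.1106] q6 -1.83 t 32.33 open 0.0931
none
(array([0.61137675, 0.21896145, 0.08048924]), np.float64(0.8268080478520935))
(array([0.61137675, 0.21896145, 0.08048924]), np.float64(0.8268080478520935))
```

View pics/h.png

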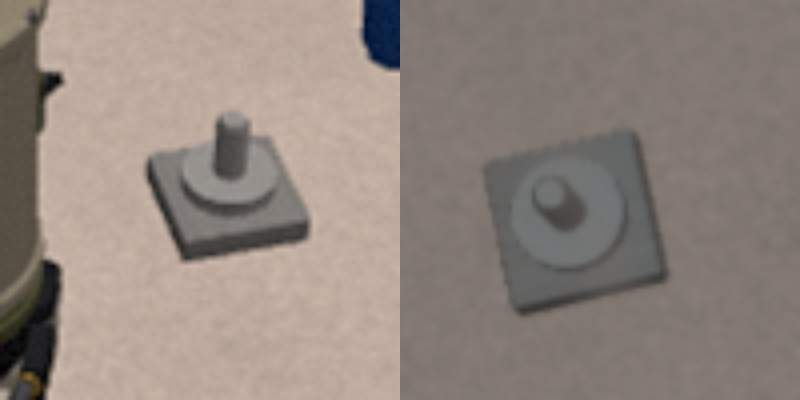

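The housing stands upright at the block's middle (top crop flange (568,213), pin top (548,192)). Taking the large ring, with a check of the pin position from those pixels.

```bash
python3 -m handwheel '[[-1,0,-0.0005,0.05,0,0,0],[-1,0,-0.0005,0.1,0,0,0],[-1,0,-0.0005,0.125,0,0,0],[-1,0,-0.0005,0.125,0,0,0],[1,0,-0.0005,0.125,0,0,0],[1,0,-0.0005,0.125,0,0,0],[1,0,-0.0005,0.125,0,0,0],[1,0,-0.0005,0.125,0,0,0],[1,0,-0.0005,0.125,0,0,0],[1,0,-0.0005,0.125,0,0,0]]' 30; python3 st.py; python3 go.py 0.611 0.2155 0.0176 1.349
python3 - <<'E'
from h import *
p=robot.read_camera("top"); s=robot.read_camera("side")
print(back(p,[[211.5,152.9]],.032),back(p,[[206.6,147.6]],.072),"side pin top",back(s,[[300+233/4-.5,105+119/4-.5]],.072),"flange",back(s,[[300+229/4-.5,105+174/4-.5]],.032))
E
```

```text
t: 33.88
tool_pos: [0.4373, -0.1733, -0.0132]
orientation: [0.35, 3.122, -0.0]
force: [-1.1, 1.2, 4.5]
opening: 0.0554
gripper_force: 30.0
tip [ 0.4373 -0.1733  0.0052] open 0.0554 gf 30.0 t 33.88
shift [-0.0834  0.4176 -0.0308] turn [-0.      0.0002 -0.0004] | now [ 0.4373 -0.1733 -0.0132] q6 -1.83 t 33.88 open 0.0554
[[0.6091004  0.21544716 0.032     ]] [[0.6103506  0.21665941 0.072     ]] side pin top [[0.60991073 0.21505495 0.072     ]] flange [[0.61003356 0.21197748 0.032     ]]
```

```bash
python3 -m handwheel '[[1,0,0,-0.06,0,0,0],[1,0,0,-0.12,0,0,0],[1,-0.083,0.4176,-0.12,0,0,0],[1,-0.083,0.4176,-0.12,0,0,0],[1,-0.083,0.4176,-0.12,0,0,0],[1,-0.083,0.4176,-0.12,0,0,0],[1,-0.083,0.4176,-0.12,0,0,0],[1,-0.083,0.4176,-0.12,0,0,0],[1,-0.083,0.4176,-0.12,0,0,0],[1,-0.083,0.4176,-0.12,0,0,0],[1,-0.083,0.4176,-0.12,0,0,0],[1,-0.083,0.4176,-0.12,0,0,0],[1,-0.083,0.4176,-0.12,0,0,0],[1,-0.083,0.4176,-0.12,0,0,0]]'|grep pos; python3 st.py;  python3 go.py 0.6105 0.2155 0.0205 1.349
python3 - <<'E'
from fit import *
pt,ps=robot.read_camera("top"),robot.read_camera("side")
z=robot.read_state()["tool_pos"][2]+.0184-.0050
for p in(pt,ps):
    m=near(p,"large_ring_mid",np.array([.61,.2155]),z)
    print("none" if m is None else fit([(p,m)],"large_ring_mid",np.array([.61,.2155,0]),z,False))
f=np.hstack([cv2.resize(ps["frame"][90:190,290:390],None,fx=4,fy=4),cv2.resize(pt["frame"][100:200,160:260],None,fx=4,fy=4)])
cv2.imwrite("pics/r.png",f[:,:,::-1])
E
```

```text
tool_pos: [0.6104, 0.215, 0.1067]
tip [0.6104 0.215  0.1251] open 0.0553 gf 30.0 t 35.73
shift [0.0001 0.0005 0.0862] turn [ 0.0001  0.0001 -0.0008] | now [0.6104 0.215  0.1067] q6 -1.09 t 35.73 open 0.0553
none
none
```

View pics/r.png

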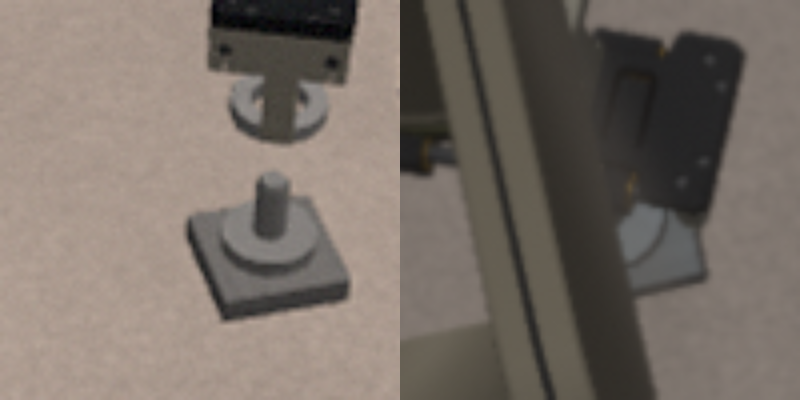

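The ring hangs level over the pin (ring (278,107), pin top (273,178), on the vertical). Lowering.

```bash
python3 -m handwheel '[[1,0,0,0.03,0,0,0],[1,0,0,0.05,0,0,0],[1,0,0,0.07,0,0,0],[1,0,0,0.08,0,0,0],[1,0,0,0.083,0,0,0],[1,0,0,0.084,0,0,0],[1,0,0,0.084,0,0,0]]'|grep -E "pos|force"; python3 -m handwheel '[[1,0,0,0.001,0,0,0],[1,0,0,0.0015,0,0,0],[1,0,0,0.0015,0,0,0]]'|grep -E "pos|force"
```

```text
tool_pos: [0.611, 0.2159, 0.0232]
force: [1.1, -0.3, -1.6]
gripper_force: 30.0
tool_pos: [0.6103, 0.2157, 0.0209]
force: [0.1, -0.3, -0.7]
gripper_force: 30.0
```

```bash
python3 -m handwheel '[[1,0,0,0.001,0,0,0],[1,0,0,0.002,0,0,0],[1,0,0,0.002,0,0,0]]'|grep -E "pos|force"
```

```text
tool_pos: [0.6103, 0.2157, 0.0188]
force: [-0.4, 0.1, 0.3]
gripper_force: 30.0
```

```bash
python3 -m handwheel '[[-1,0,0,0,0,0,0],[-1,0,0,0,0,0,0],[-1,0,0,0,0,0,0],[-1,0,0,0,0,0,0],[-1,0,0,-0.05,0,0,0],[-1,0,0,-0.09,0,0,0],[-1,0,0,-0.09,0,0,0],[-1,0,0,-0.09,0,0,0]]' >/dev/null; python3 go.py 0.483 -0.0132 -0.0144 1.349
```

```text
shift [ 0.0732 -0.2512  0.1228] turn [-0.0001 -0.0001 -0.0004] | now [0.6101 0.2156 0.1083] q6 -1.09 t 38.55 open 0.0935
```

```bash
python3 -m handwheel '[[-1,0.073,-0.251,0,0,0,0],[-1,0.073,-0.251,0,0,0,0],[-1,0.073,-0.251,0,0,0,0],[-1,0.073,-0.251,0,0,0,0],[-1,0.073,-0.251,0,0,0,0],[-1,0.073,-0.251,0,0,0,0],[-1,0.073,-0.251,0,0,0,0]]' >/dev/null
python3 - <<'E'
from fit import *
pt,ps=robot.read_camera("top"),robot.read_camera("side")
for n,g,z in(("large_ring_mid",(.61,.2155,0),.032),("small_ring_mid",(.483,-.0132,0),0)):
  for p in(pt,ps):
    m=near(p,n,np.array(g[:2]),z+.01)
    print(n,"none" if m is None else fit([(p,m)],n,np.array(g),z,False))
f=np.hstack([cv2.resize(ps["frame"][105:205,300:400],None,fx=4,fy=4),cv2.resize(pt["frame"][100:200,170:270],None,fx=4,fy=4)])
cv2.imwrite("pics/h2.png",f[:,:,::-1])
E
python3 go.py 0.483 -0.0132 -0.0144 1.349
```

```text
large_ring_mid (array([0.60965975, 0.21631813, 0.07659542]), np.float64(0.9384234105423697))
large_ring_mid (array([ 0.61138058,  0.21544573, -0.0659892 ]), np.float64(0.5351089588377724))
small_ring_mid (array([ 0.47599151, -0.00556565,  0.09490133]), np.float64(0.034312862924511744))
small_ring_mid (array([ 0.48503489, -0.01443754,  0.05789824]), np.float64(0.9382859353840202))
shift [ 0.0006 -0.0011  0.1232] turn [ 0.     -0.0001 -0.    ] | now [ 0.4838 -0.0123  0.1088] q6 -1.48 t 39.73 open 0.0932
```

View pics/h2.png

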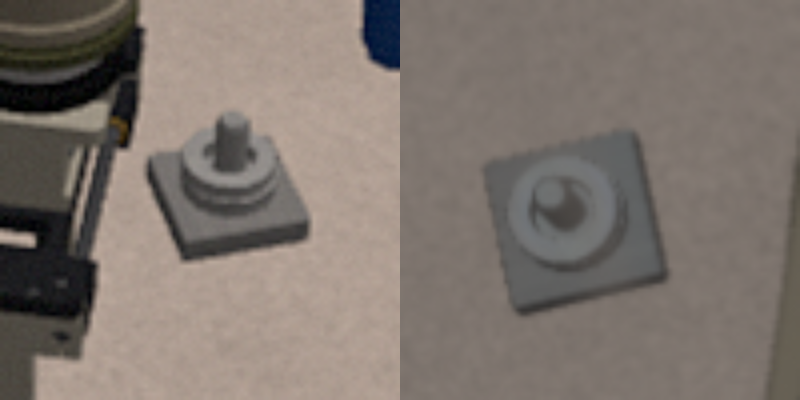

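The large ring is over the pin and flat on the flange (side crop (230,160)). Now the small ring.

```bash
python3 -m handwheel '[[-1,0,-0.0005,0.05,0,0,0],[-1,0,-0.0005,0.1,0,0,0],[-1,0,-0.0005,0.123,0,0,0],[-1,0,-0.0005,0.123,0,0,0],[1,0,-0.0005,0.123,0,0,0],[1,0,-0.0005,0.123,0,0,0],[1,0,-0.0005,0.123,0,0,0],[1,0,-0.0005,0.123,0,0,0],[1,0,-0.0005,0.123,0,0,0],[1,0,-0.0005,0.123,0,0,0],[1,0,-0.0005,0.123,0,0,0]]' 20; python3 st.py; python3 go.py 0.6103 0.2157 0.0296 1.349
```

```text
t: 41.1
tool_pos: [0.4835, -0.0134, -0.0141]
orientation: [-0.35, -3.122, -0.0]
force: [-0.3, -0.7, 0.8]
opening: 0.0414
gripper_force: 20.0
tip [ 0.4835 -0.0134  0.0043] open 0.0414 gf 20.0 t 41.1
shift [-0.073   0.2515 -0.0437] turn [ 0.     -0.     -0.0004] | now [ 0.4835 -0.0134 -0.0141] q6 -1.48 t 41.1 open 0.0414
```

```bash
python3 -m handwheel '[[1,0,0,-0.06,0,0,0],[1,0,0,-0.12,0,0,0],[1,-0.073,0.2515,-0.125,0,0,0],[1,-0.073,0.2515,-0.125,0,0,0],[1,-0.073,0.2515,-0.125,0,0,0],[1,-0.073,0.2515,-0.125,0,0,0],[1,-0.073,0.2515,-0.125,0,0,0],[1,-0.073,0.2515,-0.125,0,0,0],[1,-0.073,0.2515,-0.125,0,0,0],[1,-0.073,0.2515,-0.125,0,0,0],[1,-0.073,0.2515,-0.09,0,0,0],[1,-0.073,0.2515,-0.07,0,0,0],[1,-0.073,0.2515,-0.055,0,0,0],[1,-0.073,0.2515,-0.048,0,0,0],[1,-0.073,0.2515,-0.046,0,0,0],[1,-0.073,0.2515,-0.0455,0,0,0],[1,-0.073,0.2515,-0.0455,0,0,0]]'|grep -E "pos|force"; python3 -m handwheel '[[1,0,0,0.001,0,0,0],[1,0,0,0.001,0,0,0]]'|grep -E "pos|force"
```

```text
tool_pos: [0.6109, 0.2159, 0.0322]
force: [-0.1, 1.0, -0.6]
gripper_force: 20.0
tool_pos: [0.6104, 0.2157, 0.0305]
force: [0.5, 0.4, -1.2]
gripper_force: 20.0
```

Right height (0.6 mm above contact). Release, retreat, and look.

```bash
python3 -m handwheel '[[-1,0,0,0,0,0,0],[-1,0,0,0,0,0,0],[-1,0,0,0,0,0,0],[-1,0,0,0,0,0,0],[-1,0,0,-0.05,0,0,0],[-1,0,0,-0.1,0,0,0],[-1,0,0,-0.1,0,0,0],[-1,0.08,-0.2,-0.1,0,0,0],[-1,0.08,-0.2,-0.1,0,0,0],[-1,0.08,-0.2,-0.1,0,0,0],[-1,0.08,-0.2,-0.1,0,0,0],[-1,0.08,-0.2,-0.1,0,0,0],[-1,0.08,-0.2,-0.1,0,0,0]]' >/dev/null; python3 st.py
python3 - <<'E'
from h import *
ps,pt=robot.read_camera("side"),robot.read_camera("top")
a=np.hstack([cv2.resize(ps["frame"][115:185,320:400],None,fx=5,fy=5),cv2.resize(pt["frame"][115:185,175:255],None,fx=5,fy=5)])
b=np.hstack([cv2.resize(ps["frame"][230:360,310:470],None,fx=1.75,fy=1.75),cv2.resize(pt["frame"][90:220,330:490],None,fx=1.75,fy=1.75)])
b=cv2.copyMakeBorder(b,0,0,0,a.shape[1]-b.shape[1],cv2.BORDER_CONSTANT)
cv2.imwrite("pics/end.png",np.vstack([a,b])[:,:,::-1])
E
```

```text
tip [0.4884 0.0388 0.1485] open 0.0934 gf 0.0 t 45.1
```

View pics/end.png

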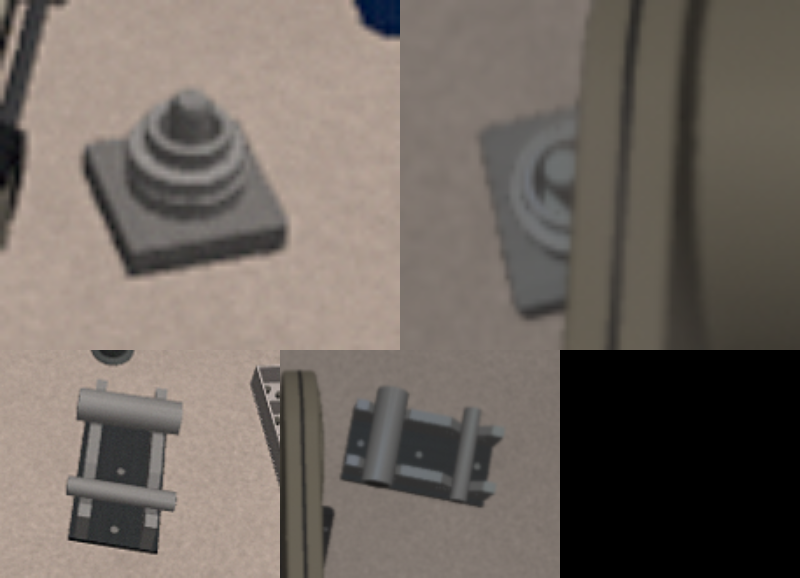

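Flange, large ring and small ring are stacked flat with the pin showing at (190,105) in the side crop. Both tubes are still seated in the cradle (130,410 and 120,492), and the arm is clear.

```bash
python3 -c "
from plant import robot
print(robot.close_job())"
```

```text
the job is handed in; nothing more can be done
None
```

The kit is set out and handed in at about 45 s of the 128 s: both tubes are in their grooves, the housing is upright on the block, and the large then small ring sit flat over its pin, all confirmed in the last pictures.

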